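Close the shelf stop up to the row of jars

TASK

On the jar shelf, push the sliding stop along its rail towards the row of jars with your fingertips, letting its spring plunger click over the notches, and leave it clicked into the last notch it reaches before it would touch the nearest jar. Push gently on its outer side only: do not pinch the stop or pull its plunger knob, do not shift or lift any jar, and leave everything else where it stands. Then take the hand away.

Things in the scene. Friction and masses are not known exactly. Their poses are not given: they have to be found in the camera images.
- jar_shelf: Low wooden counter shelf on flat steel legs, fixed. Origin on the counter under the middle of the board; x points away from the edge with the rail, y runs along the shelf towards its canister end. Board 150 mm (x) by 600 mm (y), its top 100 mm above the origin; a lip along the back edge, at x = 73 mm, stands 12 mm above the board.
- first_notch (a point): Middle of the rail's first notch, at the rail's top, at the end away from the canister; axes as jar_shelf. The aluminium rail runs along the shelf's front edge (shelf x = -91 mm), 16 mm wide, its top at z = 98 mm, with 15 cross notches, each 13 mm wide, every 30 mm: at shelf y = -240 mm (this one), -210, ... +180 mm.
- stop (a joint): Position of the sliding stop along the rail, m, growing along shelf +y towards the jars; 0 to 0.42, starts at 0.003 to 0.035. Its plunger is centred in a notch at 0.010, 0.040, 0.070, ... (every 0.030). Pushing takes about 1 to 2 N between notches, 5 to 8 N to leave one; about 5 mm before a notch's centre the plunger pulls the stop in by itself and the push falls to nothing. Cannot be lifted.
- push_face (a point): Middle of the outer face of the stop's upright steel push plate, the face to push; it looks along shelf -y, away from the jars. Axes as jar_shelf. The plate is 135 mm wide (shelf x = -71 to +64 mm, this point at x = -3.5 mm) and 78 mm high (2 to 80 mm above the board's top). Along shelf y this point lies at stop - 237 mm.
- push_plate: The steel push plate, 3 mm thick, with the outer end of the saddle: the whole outer side of the stop. Origin: middle of the saddle at the height of the rail's top, axes as jar_shelf. The saddle is a steel block on the rail, 34 mm (x) by 42 mm (y), rising 19 mm above the board's top; its outer end is at y = -20 mm, the plate's outer face at y = +13 mm of this frame.
- guard: Wooden facing, 6 mm thick, on the jar side of the push plate and of the same outline: the jar side of the stop. Same origin and axes as push_plate.
- guard_face (a point): Point on the jar side of the stop (the plane that faces the jars), 9 mm beyond push_face along shelf +y, at the height of the board's top; axes as jar_shelf. Along shelf y it lies at stop - 228 mm.
- plunger (a joint): Height of the stop's spring plunger, m: 0 when it has dropped into a notch, about 0.0045 while it rides on the rail between notches. Its black knob, 17 mm across, stands on top of the saddle (top 43 mm above the board when dropped) and goes up and down with it. It works by itself.
- canister: Square dark steel tea canister, 100 by 100 by 150 mm high, standing fast on the shelf at the far end of the row; origin at the middle of its underside. The three jars stand in a row against it, on the side of the stop.
- jar_a: Glass storage jar with steel lid, 66 mm diameter, 95 mm high, 0.2 to 0.4 kg, loose on the shelf; origin at the middle of its underside. One of three alike, in a row along the shelf about 69 mm apart, in any order.
- jar_b: Glass storage jar with steel lid, 66 mm diameter, 95 mm high, 0.2 to 0.4 kg, loose on the shelf; origin at the middle of its underside. One of three alike, in a row along the shelf about 69 mm apart, in any order.
- jar_c: Glass storage jar with steel lid, 66 mm diameter, 95 mm high, 0.2 to 0.4 kg, loose on the shelf; origin at the middle of its underside. One of three alike, in a row along the shelf about 69 mm apart, in any order.
- shaker_tin: Bystander: steel shaker tin, 82 mm across the rim, 140 mm high, on the counter past the stop's end of the shelf; origin at the middle of its underside.
- shaker_glass: Bystander: smaller steel tin, 72 mm across the rim, 115 mm high, behind the shelf; origin at the middle of its underside.
- milk_jug: Bystander: steel milk jug with handle, 80 mm across, 100 mm high, past the canister end of the shelf; origin at the middle of its underside.
- tamper: Bystander: coffee tamper, 58 mm across, 82 mm high, behind the shelf; origin at the middle of its underside.
- squeeze_bottle: Bystander: amber squeeze bottle, 62 mm across, 165 mm high, behind the shelf; origin at the middle of its underside.
- syrup_a: Bystander: amber syrup bottle with pump, 72 mm across, 230 mm high, behind the shelf; origin at the middle of its underside.
- syrup_b: Bystander: white syrup bottle with pump, 72 mm across, 230 mm high, behind the shelf; origin at the middle of its underside.

How it is judged:
At the end, for the whole second after the job is handed in: The stop is at rest with its plunger dropped into a notch (plunger below 2 mm), in the last notch before the row: less than 34 mm (one 30 mm notch spacing and 4 mm) between the stop's jar side and the nearest jar; all three jars upright and in place (value of joint plunger below 0.002 m and velocity of joint stop between -0.004 and 0.004 m/s and y of any of jar_a, jar_b, jar_c in the frame of guard_face below 0.067 m and y of each of jar_a, jar_b, jar_c in the frame of guard_face above 0.03 m and angle between each of jar_a, jar_b, jar_c's own z axis and vertical below 0.1 rad); the robot touches nothing.
It fails at once if a jar is shifted or lifted by more than 6 mm (distance of any of jar_a, jar_b, jar_c from where it was at the start of the episode above 0.006 m).
It fails at once if the stop is pinched: the fingers press on its outer side and its jar side at once (contact force between the fingers and push_plate above 1 N and contact force between the fingers and guard above 1 N).
It fails at once if the plunger knob is pulled up (value of joint plunger above 0.008 m).
It fails at once if the stop is shoved with more than 35 N (contact force between the fingers and push_plate above 35 N).
It fails at once if one of the other things on the counter is moved by more than 15 mm (distance of any of shaker_tin, shaker_glass, milk_jug, tamper, squeeze_bottle, syrup_a, syrup_b from where it was at the start of the episode above 0.015 m).
It also fails if it takes over 38 s, if anything falls off the work surface, if the arm or the gripper's body presses on something with over 40 N, if the wrist force passes 120 N, or if a joint passes its speed limit or range.

ROBOT

A 6-joint arm with a two-finger parallel gripper is mounted at the origin on the work surface. World frame = base frame: x ahead of the robot, y to its left, z up, the work surface at z = 0. Lengths are in m, angles in rad, forces in N, time in s.
With the tool pointing down it reaches from about 0.25 to 0.775 m from the base axis. Payload 4 kg.
Tool frame: the origin (TCP) lies at the very end of the fingers, on their centre line; the grasp point (between the pads) lies 19 mm behind it; z points along the fingers, y is the line along which they close (so a half turn about z gives the same grasp; the last joint's range is limited). The gripper opens to 94 mm and grips with 3 to 60 N. Pads are 16 mm wide; open, the fingers measure 119 mm over their backs; the gripper's body (75 mm by 177 mm) begins 78 mm behind the grasp point.
Start: joints at [-1.373, 0.087, 1.371, -0, 1.684, -0.103], TCP at [0.163, -0.525, 0.206] pointing down, gripper open.
Joint ranges: [-3.1, 3.1], [-0.76, 2.03], [0.27, 2.55], [-1.08, 4.22], [0.17, 2.65], [-2.57, 2.57]. Speed limits (rad/s): [2.79, 2.79, 3.14, 3.14, 3.14, 3.14].

INTERFACE

Orientations are given as [roll, pitch, yaw] about the fixed x, y, z axes, in that order (R = Rz(yaw) Ry(pitch) Rx(roll)).
In Python, from bench import robot, vision gives the robot as it stands.
- The arm moves only by the shell command python3 -m crank 'ROWS'. ROWS is JSON, a list of rows, each a list of 3 entries, a list of its own where there are three numbers: the closure, from 0 (fully open) to 1 (shut), then the shift along the tool's x, y, z in m, then the turn, a rotation vector about the tool's x, y, z in degrees. A call has 1 to 8 rows; each row shifts and turns the commanded pose from where the row before left it, along the tool's axes as they then stand; what a row does not reach is not made up. A row lasts 1/10 s, in which the tool goes at most 50 mm and 8.59 degrees, less where a joint would pass 70% of its speed; a pose out of reach is approached as far as the arm can. A call with a gripper value outside its range is refused whole. The fingers move at their own pace and stop on an object; the grip force is fixed at half the most. Time passes only in rows, so rows that do not move let the fingers close. It gives the time, the measured TCP pose, the force, the opening and the grip force at its end, in the units of the state.
- robot.get_obs(): the state, without advancing time (a new reading comes with each control period).
- vision.snapshot(name): name is "scene" or "top"; returns a dict with "color" (400x640x3 uint8, red, green, blue), "z_map" (400x640 float32, m along the optical axis (not along the pixel's ray), 0 where there is no reading), "fx", "fy", "cx", "cy" (pixels), "R" (3x3) and "t" (3): a world point X has camera coordinates R X + t. Camera axes: x right, y down, z forward; pixel columns grow to the right and rows downward; lengths in m; the calibration is good to about 2 mm. A picture is of the moment at which its call begins.
- robot.close_job(): hands the job in; it is judged then, once.
The state is a dict: "time": time; "joint_positions": joint angles; "qvel": joint speeds; "joint_torque": joint torques, N m; "tool_pos": TCP position; "ee_rot": TCP orientation; "wrist_force": force on the tool from outside, world axes, zero at the start; "wrist_torque": the same for the moment, N m; "width": finger opening in m; "finger_force": force on a finger pad.
Only numpy, scipy, OpenCV 4.12 (cv2) and the standard library are available. Lean on these libraries where they do the work, as an engineer would, in place of code of your own. Each camera call takes 0.05 s, during which the arm holds its last target. There are 200 camera calls.

## Working session

There is one attempt and no reset: what is moved stays moved. The work goes in short steps, Python scripts to look and compute and a shell command to move; the robot and the scene stay as the last step left them, time stands still between calls to the robot, and variables do not carry over. Pictures are saved under pics/ and viewed, at most 10 in all, crops included, and the job is handed in when it is done.

```bash
mkdir -p pics; ls; python3 - <<'E'
from bench import robot, vision
import cv2,numpy as np
for n in("scene","top"):
    s=vision.snapshot(n); np.savez(n+"0.npz",**s)
    cv2.imwrite(f"pics/{n}0.png",s["color"][:,:,::-1])
    print(n,s["fx"],s["cx"],s["cy"],-s["R"].T@s["t"],s["R"].round(3).tolist())
print(robot.get_obs())
E
```

```text
pics
scene 400.9065681909523 319.09244180613064 200.967412917441 [ 1.15120173 -0.66427347  0.94375167] [[0.789, 0.615, 0.001], [0.413, -0.529, -0.741], [-0.455, 0.585, -0.671]]
top 434.8013618306858 323.8323074537276 197.95518159038704 [0.46821985 0.06910015 1.40736252] [[-0.007, -1.0, 0.008], [-0.997, 0.006, -0.078], [0.078, -0.008, -0.997]]
{'time': 0.1, 'joint_positions': array([-1.37310925e+00,  8.78691178e-02,  1.37208213e+00, -1.39734572e-05,
        1.68355959e+00, -1.03099686e-01]), 'qvel': array([ 0.00047388,  0.0011394 , -0.00246879, -0.00240972,  0.00011775,
        0.00069292]), 'joint_torque': array([ 1.91148843e-03, -3.41252017e+01, -3.03301764e+01,  7.19829462e-02,
        3.04636604e-02, -8.78361652e-05]), 'tool_pos': array([ 0.16284655, -0.52484056,  0.20443839]), 'ee_rot': array([-3.13968322e+00, -1.83600048e-04,  3.00785032e-01]), 'wrist_force': array([ 0.5115439 , -0.2656344 ,  0.10630048]), 'wrist_torque': array([-0.006621  , -0.02321942, -0.03473587]), 'finger_force': 0.0, 'width': 0.09388400389567642}
```

View pics/scene0.png

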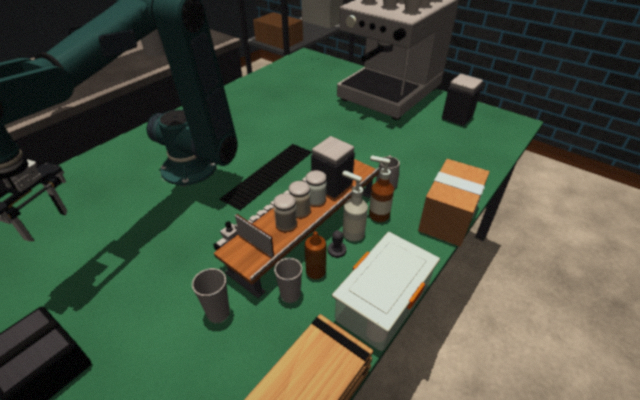

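View pics/top0.png

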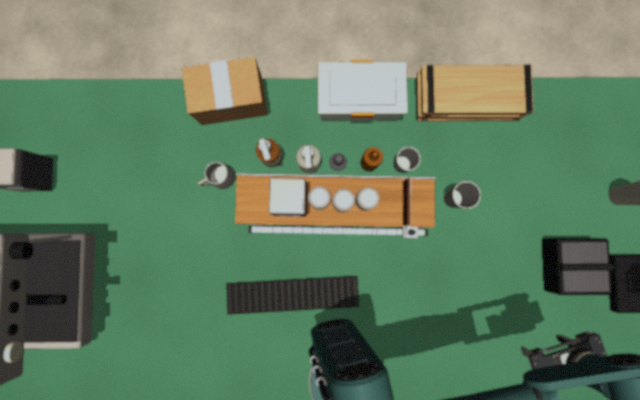

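The scene view shows the shelf with the stop at its near-left end (plate at about 255,235) and three jars (285–316, 170–230). In the top view the shelf spans columns 235–435 and rows 175–228. The plate is at column 408, the jars at columns 368, 344 and 319, the rail at row 231, the knob at (410,231) and the shaker tin at (466,194).

```bash
cat > h.py <<'E'
import numpy as np, cv2
def load(n): return dict(np.load(n))
def cloud(s):
    v,u=np.mgrid[:400,:640]; z=s["z_map"]
    c=np.stack([(u-s["cx"])/s["fx"]*z,(v-s["cy"])/s["fy"]*z,z],-1)
    P=(c-s["t"])@s["R"]; P[z==0]=np.nan
    return P
def ray(s,u,v,h):
    d=np.array([(u-s["cx"])/s["fx"],(v-s["cy"])/s["fy"],1.])@s["R"]; o=-s["R"].T@s["t"]
    return o+d*(h-o[2])/d[2]
E
python3 - <<'E'
from h import *
for n in("top","scene"):
    s=load(n+"0.npz");P=cloud(s);hsv=cv2.cvtColor(s["color"],cv2.COLOR_RGB2HSV)
    Z=P[...,2]; X=P[...,0];Y=P[...,1]
    box=(X>.35)&(X<.7)&(Y>-.4)&(Y<.4)
    print(n,'table z',np.nanmedian(Z[(hsv[...,0]>45)&(hsv[...,0]<80)&(hsv[...,1]>120)]))
    o=box&(hsv[...,0]<16)&(hsv[...,1]>120)&(Z>.08)&(Z<.115)
    r=cv2.minAreaRect(np.float32(P[o][:,:2])); print('board',r,np.nanmedian(Z[o]),o.sum())
    m=(box&(Z>.125)).astype(np.uint8)
    k,l,st,c=cv2.connectedComponentsWithStats(m)
    for i in range(1,k):
        if st[i,4]<15: continue
        q=P[l==i]; zt=np.percentile(q[:,2],95); t=q[q[:,2]>zt-.012]
        print(st[i].tolist(),'ztop',zt.round(4),'mid',((t.min(0)+t.max(0))/2).round(4)[:2],'size',(t.max(0)-t.min(0)).round(4)[:2], 'med',np.median(t,0).round(3))
s=load("top0.npz")
cv2.imwrite("pics/crop1.png",cv2.resize(s["color"][165:245,300:445,::-1],None,fx=5.5,fy=5.5,interpolation=cv2.INTER_CUBIC))
E
```

```text
top table z 0.0033127362052099993
board ((0.590233564376831, 0.023025929927825928), (0.5920343995094299, 0.2030354142189026), 88.23133850097656) 0.10044423662026072 3828
[298, 147, 21, 21, 261] ztop 0.234 mid [0.673  0.1046] size [0.0537 0.0165] med [0.673 0.105 0.23 ]
[258, 148, 17, 13, 110] ztop 0.2335 mid [0.6831 0.2196] size [0.0309 0.022 ] med [0.684 0.219 0.23 ]
[364, 152, 19, 14, 165] ztop 0.1644 mid [ 0.6921 -0.0885] size [0.0142 0.0173] med [ 0.692 -0.087  0.162]
[403, 177, 12, 58, 375] ztop 0.1836 mid [ 0.5557 -0.1809] size [0.1342 0.0124] med [ 0.555 -0.181  0.18 ]
[269, 178, 38, 38, 1414] ztop 0.2536 mid [0.5674 0.1593] size [0.0924 0.0942] med [0.567 0.16  0.25 ]
[451, 181, 29, 27, 169] ztop 0.1442 mid [ 0.5763 -0.3578] size [0.0775 0.0806] med [ 0.579 -0.37   0.14 ]
[308, 186, 71, 26, 1293] ztop 0.1987 mid [0.5643 0.0049] size [0.0656 0.1971] med [0.564 0.005 0.195]
scene table z 0.001677709122323843
board ((0.5948078036308289, 0.0186346173286438), (0.5993068218231201, 0.2272743582725525), 86.06536865234375) 0.10120395908633481 3335
[274, 136, 88, 89, 3596] ztop 0.2521 mid [0.5654 0.1575] size [0.0957 0.0978] med [0.571 0.15  0.251]
[371, 155, 13, 7, 58] ztop 0.2339 mid [0.6831 0.2169] size [0.0328 0.0232] med [0.685 0.214 0.231]
[373, 180, 6, 10, 27] ztop 0.1414 mid [0.6919 0.2167] size [0.0153 0.0277] med [0.694 0.216 0.134]
[235, 213, 39, 40, 597] ztop 0.1818 mid [ 0.5543 -0.1832] size [0.1355 0.0123] med [ 0.561 -0.185  0.18 ]
[225, 221, 8, 8, 46] ztop 0.1502 mid [ 0.4657 -0.1982] size [0.0167 0.0163] med [ 0.469 -0.198  0.148]
[306, 231, 18, 19, 147] ztop 0.165 mid [ 0.692  -0.0915] size [0.0159 0.0139] med [ 0.694 -0.093  0.161]
[192, 268, 35, 31, 362] ztop 0.1426 mid [ 0.5744 -0.3598] size [0.0822 0.0803] med [ 0.571 -0.36   0.139]
```

View pics/crop1.png

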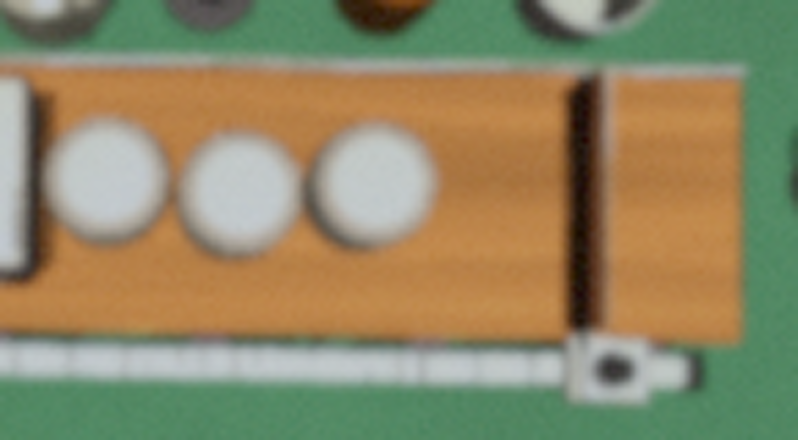

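The crop shows the plate's bright top edge with the dark guard face at crop columns 570–605, the three lids at (372,183), (240,190) and (107,180), and the saddle and knob at (612,368). Next I'll measure the shelf direction and the gap in both views.

```bash
cat > m.py <<'E'
from h import *
def measure(st,yaw=None):
    for n in("top","scene"):
        s=st[n];P=cloud(s);X,Y,Z=P[...,0],P[...,1],P[...,2]
        hsv=cv2.cvtColor(s["color"],cv2.COLOR_RGB2HSV)
        sh=(X>.5)&(X<.63)
        if yaw is None:
            # lip: back edge points z .105-.118; rail: z .09-.1 front, low saturation
            for nm,m in(("lip",(X>.61)&(X<.66)&(Z>.105)&(Z<.12)&(Y>-.25)&(Y<.3)),("rail",(X>.45)&(X<.5)&(Z>.085)&(Z<.106)&(hsv[...,1]<70)&(Y>-.15)&(Y<.2))):
                if m.sum()>20:
                    f=cv2.fitLine(np.float32(P[m][:,:2]),cv2.DIST_HUBER,0,1e-3,1e-3).ravel(); f*=1
                    print(n,nm,m.sum(),'yaw',-f[0]/f[1],'x at y=0',f[2]-f[3]*f[0]/f[1],'z',np.median(Z[m]).round(4))
        pl=sh&(Z>.168)&(Z<.188)&(Y<-.05)&(hsv[...,1]<256)
        a=cv2.connectedComponentsWithStats(((Z>.187)&(Z<.205)&(X>.5)&(X<.63)&(Y<.1)&(Y>-.2)).astype(np.uint8))
        jars=(Z>.187)&(Z<.205)&(X>.5)&(X<.63)&(Y<.12)&(Y>-.2)
        pts=P[jars][:,:2]
        _,lab,cen=cv2.kmeans(np.float32(pts),3,None,(3,50,1e-5),5,cv2.KMEANS_PP_CENTERS)
        for i in np.argsort(cen[:,1]):
            q=np.float32(pts[lab.ravel()==i]); c,r=cv2.minEnclosingCircle(q)
            print(n,'jar cen',cen[i].round(4),'circ',np.round(c,4),round(r,4),len(q))
        # plate top as seen: pixels z>.17 not jars
        m=(Z>.172)&(Z<.19)&(X>.49)&(X<.63)&(Y<-.06)&(Y>-.25)
        q=P[m]; print(n,'plate',np.median(q,0).round(4),'y pct',np.percentile(q[:,1],[2,25,75,98]).round(4),'z',np.percentile(q[:,2],95).round(4),m.sum(),'x',q[:,0].min(),q[:,0].max())
        k=(X>.44)&(X<.49)&(Z>.135)&(Z<.16); print(n,'knob',P[k].mean(0).round(4) if k.any() else None,np.median(P[k][:,2]).round(4) if k.any() else None)
E
python3 - <<'E'
from m import *
measure({n:load(n+"0.npz") for n in("top","scene")})
E
```

```text
top lip 352 yaw -0.024054235 x at y=0 0.6357187 z 0.1115
top rail 647 yaw -0.02421526 x at y=0 0.47340676 z 0.0959
top jar cen [ 0.5644 -0.0634] circ [ 0.5643 -0.0638] 0.0308 372
top jar cen [0.5601 0.0053] circ [0.5605 0.0052] 0.0308 371
top jar cen [0.5677 0.0743] circ [0.5636 0.0907] 0.0478 380
top plate [ 0.5567 -0.1807  0.1805] y pct [-0.1863 -0.1836 -0.1775 -0.0661] z 0.1873 206 x 0.4914736464993125 0.6228280192312514
top knob [0.4667 0.1945 0.1465] 0.1478
scene lip 499 yaw -0.023878776 x at y=0 0.6343877 z 0.1117
scene rail 169 yaw -0.004710427 x at y=0 0.46908876 z 0.0982
scene jar cen [ 0.5658 -0.0697] circ [ 0.5629 -0.0667] 0.0314 277
scene jar cen [ 0.5621 -0.0007] circ [0.5577 0.0072] 0.0342 243
scene jar cen [0.5692 0.083 ] circ [0.5645 0.0958] 0.0543 351
scene plate [ 0.5718 -0.1815  0.1799] y pct [-0.1882 -0.1852 -0.0931 -0.0657] z 0.1875 281 x 0.4908998952425487 0.62204890034427
scene knob [0.4659 0.9563 0.1472] 0.1472
```

```bash
python3 -m crank '[[1,[0,0,0],[0,0,-8.5]],[1,[0,0,0],[0,0,-8.5]],[1,[0,0,0],[0,0,-8.5]],[1,[0,0,0],[0,0,-8.5]],[1,[0,0,0],[0,0,-8.5]],[1,[0,0,0],[0,0,-8.5]],[1,[0,0,0],[0,0,-8.5]],[1,[0,0,0],[0,0,-8.5]]]'
python3 -m crank '[[1,[0.01,0.015,0],[0,0,-3.4]],[1,[0.02,0.025,0],[0,0,0]],[1,[0.022,0.027,0],[0,0,0]],[1,[0.022,0.027,0],[0,0,0]],[1,[0.022,0.027,0],[0,0,0]],[1,[0.022,0.027,0],[0,0,0]],[1,[0.022,0.027,0],[0,0,0]],[1,[0.022,0.027,0],[0,0,0]]]'
```

```text
time: 0.9
tool_pos: [0.1629, -0.525, 0.2048]
ee_rot: [-3.141, -0.001, 1.494]
wrist_force: [-1.6, -0.3, 0.6]
width: 0.0332
finger_force: 0.0
time: 1.7
tool_pos: [0.3701, -0.3679, 0.205]
ee_rot: [-3.141, -0.001, 1.547]
wrist_force: [-0.1, -0.3, -0.8]
width: 0.0003
finger_force: 0.0
```

```bash
python3 -m crank '[[1,[0.022,0.027,0],[0,0,0]],[1,[0.022,0.027,0],[0,0,0]],[1,[0.022,0.027,0],[0,0,0]],[1,[0.022,0.027,0],[0,0,0]],[1,[0.022,0.027,0],[0,0,0]],[1,[0.022,0.028,0.01],[0,0,0]],[1,[0,0,0.03],[0,0,0]],[1,[0,0,0.025],[0,0,0]]]'
python3 - <<'E'
from m import *
from bench import robot,vision
st={n:vision.snapshot(n) for n in("top","scene")}
a=cv2.resize(st["top"]["color"][165:245,300:445,::-1],(797,440),interpolation=cv2.INTER_CUBIC)
cv2.imwrite("pics/pre.png",cv2.resize(st["scene"]["color"][130:290,160:360,::-1],None,fx=3.5,fy=3.5,interpolation=cv2.INTER_CUBIC))
o=robot.get_obs();print(o["time"],o["tool_pos"],o["ee_rot"],o["wrist_force"])
E
```

```text
time: 2.5
tool_pos: [0.5361, -0.2398, 0.1389]
ee_rot: [-3.141, -0.0, 1.549]
wrist_force: [1.0, 0.5, 0.1]
width: 0.0006
finger_force: 0.0
2.6 [ 0.53292948 -0.23913811  0.13506094] [-3.13248031 -0.00475391  1.54771831] [-0.45841414  1.36770427 -0.49127357]
```

View pics/pre.png

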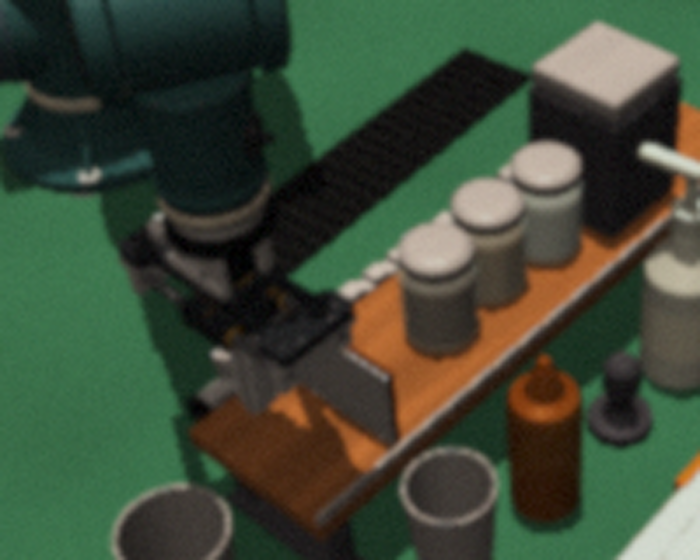

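The closed fingers are just behind the plate, around (260,380) in the crop, clear of the saddle and knob. Now I approach and start pushing slowly.

```bash
python3 -m crank '[[1,[0.012,0,0],[0,0,0]],[1,[0.01,0,0],[0,0,0]],[1,[0.006,0,0],[0,0,0]],[1,[0.004,0,0],[0,0,0]],[1,[0.003,0,0],[0,0,0]],[1,[0.003,0,0],[0,0,0]]]'
python3 -m crank '[[1,[0.003,0,0],[0,0,0]],[1,[0.003,0,0],[0,0,0]]]'
```

```text
time: 3.2
tool_pos: [0.5365, -0.2029, 0.141]
ee_rot: [3.141, 0.001, 1.547]
wrist_force: [0.2, 0.3, 0.6]
width: 0.0005
finger_force: 0.0
time: 3.4
tool_pos: [0.5364, -0.197, 0.1404]
ee_rot: [-3.142, 0.0, 1.547]
wrist_force: [0.2, -0.2, 0.3]
width: 0.0007
finger_force: 0.0
```

```bash
for i in 1 2 3 4; do python3 -m crank '[[1,[0.002,0,0],[0,0,0]],[1,[0.002,0,0],[0,0,0]]]' | egrep 'tool_pos|wrist'; done
```

```text
tool_pos: [0.5365, -0.1935, 0.1404]
wrist_force: [-0.5, -2.3, -0.8]
tool_pos: [0.5366, -0.1891, 0.1404]
wrist_force: [0.9, -1.2, -0.1]
tool_pos: [0.5367, -0.1844, 0.1405]
wrist_force: [0.1, 0.1, 0.4]
tool_pos: [0.5368, -0.1816, 0.1405]
wrist_force: [0.1, -4.6, -0.4]
```

It clicked into one notch, and the force is rising again at TCP y≈-0.182. The gap is about 66 mm, so the next notch is safe.

```bash
python3 -m crank '[[1,[0.002,0,0],[0,0,0]],[1,[0.002,0,0],[0,0,0]]]' | egrep 'tool_pos|wrist';python3 -m crank '[[1,[0.003,0,0],[0,0,0]],[1,[0.003,0,0],[0,0,0]],[1,[0.003,0,0],[0,0,0]],[1,[0.003,0,0],[0,0,0]],[1,[0.003,0,0],[0,0,0]]]' | egrep 'tool_pos|wrist'; for i in 1 2 3; do  python3 -m crank '[[1,[0.002,0,0],[0,0,0]]]' | egrep 'tool_pos|wrist'; done
```

```text
tool_pos: [0.5369, -0.1795, 0.1405]
wrist_force: [-0.1, -6.2, -1.0]
tool_pos: [0.5373, -0.1616, 0.1405]
wrist_force: [-0.3, -2.2, -0.4]
tool_pos: [0.5374, -0.1595, 0.1405]
wrist_force: [0.8, -0.8, -0.6]
tool_pos: [0.5374, -0.1574, 0.1405]
wrist_force: [0.0, -1.0, 0.7]
tool_pos: [0.5374, -0.1553, 0.1405]
wrist_force: [-0.1, 0.4, -0.5]
```

```bash
python3 - <<'E'
from m import *
from bench import robot,vision
st={n:vision.snapshot(n) for n in("top","scene")}
for n in st: np.savez(n+"1.npz",**st[n])
measure(st,1)
print(robot.get_obs()["tool_pos"])
a=cv2.resize(st["top"]["color"][165:245,320:440,::-1],(780,520),interpolation=cv2.INTER_CUBIC)
cv2.imwrite("pics/t1.png",a)
cv2.imwrite("pics/s1.png",cv2.resize(st["scene"]["color"][150:270,200:350,::-1],None,fx=5,fy=5,interpolation=cv2.INTER_CUBIC))
E
```

```text
top jar cen [ 0.564  -0.0635] circ [ 0.5645 -0.0642] 0.0308 372
top jar cen [0.5599 0.0055] circ [0.5603 0.0054] 0.0308 369
top jar cen [0.5678 0.0742] circ [0.564  0.0912] 0.0479 373
top plate [ 0.5865 -0.1365  0.1826] y pct [-0.1389 -0.1377 -0.0797 -0.0629] z 0.1897 30 x 0.5342106999545894 0.6119719602434095
top knob [0.4611 0.7999 0.1475] 0.1479
scene jar cen [ 0.5419 -0.1599] circ [ 0.5358 -0.1558] 0.0163 55
scene jar cen [ 0.5672 -0.0234] circ [ 0.5603 -0.0318] 0.062 390
scene jar cen [0.5693 0.0824] circ [0.564  0.0881] 0.0588 359
scene plate [ 0.5819 -0.1403  0.1798] y pct [-0.1642 -0.1448 -0.0894 -0.0643] z 0.1883 199 x 0.5231966937079131 0.6222344373834403
scene knob [0.4651 1.0345 0.1469] 0.1459
[ 0.53737451 -0.15526745  0.14047218]
```

View pics/t1.png

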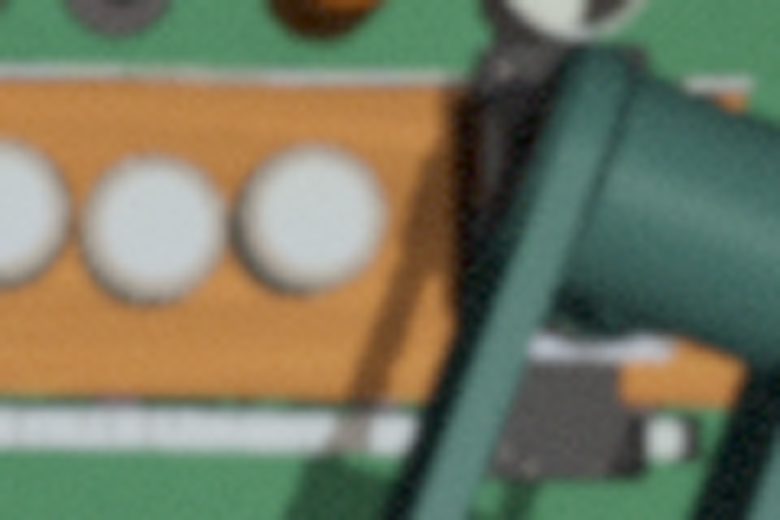

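View pics/s1.png

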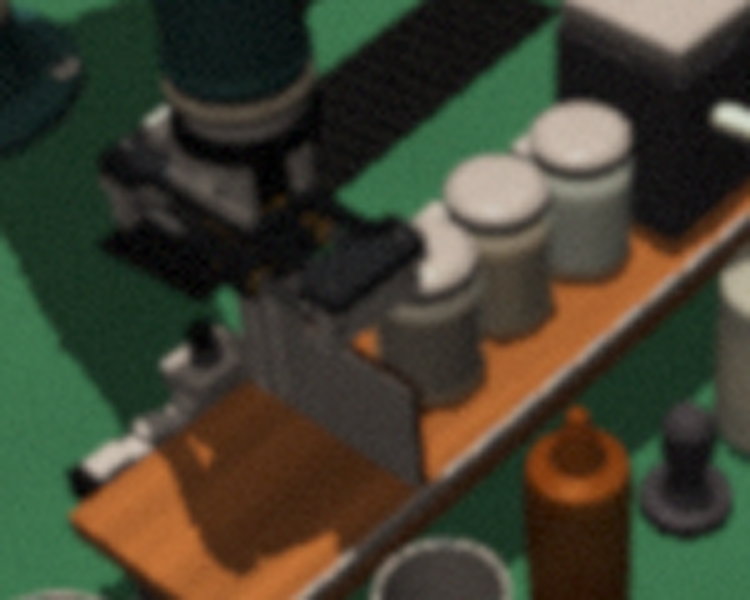

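The stop has clicked into the second notch. Guard face y≈-0.137 and nearest jar edge ≈-0.097 give a gap of about 40 mm, so exactly one more notch (about 10 mm left).

```bash
python3 -m crank '[[1,[0.002,0,0],[0,0,0]],[1,[0.002,0,0],[0,0,0]],[1,[0.002,0,0],[0,0,0]],[1,[0.002,0,0],[0,0,0]],[1,[0.002,0,0],[0,0,0]]]' | egrep 'tool_pos|wrist';python3 -m crank '[[1,[0.003,0,0],[0,0,0]],[1,[0.003,0,0],[0,0,0]],[1,[0.003,0,0],[0,0,0]],[1,[0.003,0,0],[0,0,0]]]' | egrep 'tool_pos|wrist'
```

```text
tool_pos: [0.5376, -0.1482, 0.1405]
wrist_force: [0.1, -5.1, -0.6]
tool_pos: [0.5379, -0.1337, 0.1404]
wrist_force: [0.3, -2.1, -0.2]
```

```bash
for i in 1 2; do python3 -m crank '[[1,[0.0015,0,0],[0,0,0]]]' | egrep 'tool_pos|wrist'; done
```

```text
tool_pos: [0.538, -0.132, 0.1405]
wrist_force: [0.0, -1.4, -0.4]
tool_pos: [0.538, -0.1307, 0.1404]
wrist_force: [-0.4, -1.4, -0.5]
```

```bash
for i in 1 2 3; do python3 -m crank '[[1,[0.0015,0,0],[0,0,0]]]' | egrep 'tool_pos|wrist'; done
```

```text
tool_pos: [0.538, -0.1293, 0.1405]
wrist_force: [-0.5, -1.5, -0.7]
tool_pos: [0.5381, -0.1277, 0.1405]
wrist_force: [-0.2, -0.7, -0.2]
tool_pos: [0.5381, -0.126, 0.1405]
wrist_force: [0.3, 1.1, -0.4]
```

The force fell to zero, so it has clicked. I'll draw back and lift away.

```bash
python3 -m crank '[[1,[-0.005,0,0],[0,0,0]],[1,[-0.015,0,0],[0,0,0]],[1,[-0.025,0,0],[0,0,0]],[1,[-0.025,0,0],[0,0,0]],[1,[-0.01,0,-0.025],[0,0,0]],[1,[0,-0.02,-0.035],[0,0,0]],[1,[0,-0.03,-0.035],[0,0,0]],[1,[0,-0.03,-0.02],[0,0,0]]]'
python3 -m crank '[[1,[-0.015,-0.03,0],[0,0,0]],[1,[-0.02,-0.04,0],[0,0,0]],[1,[-0.02,-0.04,0],[0,0,0]],[1,[-0.02,-0.04,0],[0,0,0]],[1,[-0.02,-0.04,0],[0,0,0]],[1,[0,0,0],[0,0,0]],[1,[0,0,0],[0,0,0]]]'
python3 - <<'E'
from m import *
from bench import robot,vision
st={n:vision.snapshot(n) for n in("top","scene")}
measure(st,1)
o=robot.get_obs();print(o["time"],o["tool_pos"],o["wrist_force"])
a=cv2.resize(st["top"]["color"][165:245,320:440,::-1],(390,260),interpolation=cv2.INTER_CUBIC)
b=cv2.resize(st["scene"]["color"][150:270,200:350,::-1],(325,260),interpolation=cv2.INTER_CUBIC)
cv2.imwrite("pics/end.png",np.hstack([a,b]))
E
```

```text
time: 7.5
tool_pos: [0.456, -0.2063, 0.2587]
ee_rot: [3.138, 0.002, 1.546]
wrist_force: [-0.2, 0.1, 0.8]
width: 0.0005
finger_force: 0.0
time: 8.2
tool_pos: [0.2632, -0.296, 0.2558]
ee_rot: [3.141, 0.001, 1.543]
wrist_force: [1.0, -1.1, -0.2]
width: 0.0003
finger_force: 0.0
top jar cen [ 0.564  -0.0636] circ [ 0.5643 -0.064 ] 0.0311 378
top jar cen [0.5598 0.0055] circ [0.5604 0.0051] 0.0308 369
top jar cen [0.5678 0.0743] circ [0.5637 0.0909] 0.0477 379
top plate [ 0.5626 -0.1059  0.1806] y pct [-0.1128 -0.1086 -0.1035 -0.0731] z 0.1855 162 x 0.4919803100147068 0.6230545792318989
top knob [0.467  0.2767 0.1449] 0.1436
scene jar cen [ 0.566  -0.0691] circ [ 0.5641 -0.0661] 0.0318 272
scene jar cen [ 0.5621 -0.0013] circ [0.5608 0.0068] 0.0355 248
scene jar cen [0.5686 0.0829] circ [0.5649 0.0951] 0.0543 357
scene plate [ 0.5723 -0.1073  0.1795] y pct [-0.114  -0.1113 -0.0923 -0.0649] z 0.1867 276 x 0.49072738470751864 0.6238098392164938
scene knob [0.4646 1.0442 0.1464] 0.1454
8.3 [ 0.2645252  -0.29513743  0.25558157] [ 0.14019333 -0.22312896 -1.09635612]
```

View pics/end.png

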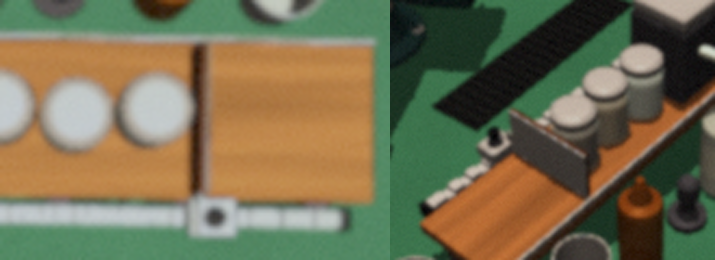

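The final picture shows the plate just short of the first jar (top half, columns 195–208 against the lid edge at 193). The jar centres are unchanged. One quick check of knob height (it should be lower than at the start), then I hand in.

```bash
python3 - <<'E'
from m import *
from bench import robot,vision
for n in("top","scene"):
    for s in(load(n+"0.npz"),vision.snapshot(n)):
        P=cloud(s); k=(P[...,0]>.455)&(P[...,0]<.48)&(P[...,1]>-.24)&(P[...,1]<-.09)&(P[...,2]>.132)&(P[...,2]<.16)
        print(n,P[k].mean(0).round(4),np.median(P[k][:,2]).round(4),k.sum())
E
```

```text
top [ 0.4685 -0.1941  0.1465] 0.1476 32
top [ 0.4698 -0.1212  0.143 ] 0.1435 28
scene [ 0.4692 -0.1981  0.144 ] 0.1456 42
scene [ 0.4696 -0.1247  0.1408] 0.1425 35
```

The knob is about 4 mm lower than at the start, so the plunger has dropped. The stop moved about 73 mm and the gap is about 6–8 mm.

```bash
python3 -c "
from bench import robot
print(robot.close_job())"
```

```text
the job is handed in; nothing more can be done
None
```

I pushed the stop over three clicks; it now sits in the last notch before the jars with about 6 mm to spare, the plunger is down, the jars have not moved and the hand is clear; the job is handed in, but no verdict was shown.

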